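Check a tap spout's seal with the hand lens

TASK

Stand the tap spout from the rubber bar mat upright on the white free place of the service shelf, so that the four spouts make one neat row, and let go of it. Then take the hand lens by its handle and hold it level and still with its glass centred over the seal of that spout, at the height of the red collar on the lamp column (the lens's focal height), touching neither spouts nor lamp with it and leaving everything else where it is. Finish while holding the lens there; do not put it down.

Things in the scene. Friction and masses are not known exactly. Their poses are not given: they have to be found in the camera images.
- spout_mid (a point): The tap spout to be checked, the only one standing on the black rubber bar mat (mat surface 6 mm above the counter): an upright polished steel tube 24 mm in diameter on a brass hexagon union nut 35 mm across and 12 mm high; 70 mm tall over all, about 0.12 kg. The point is on its axis, half-way up (35 mm above its foot, on the bare tube: 23 mm above the nut). z is its own upward axis. Stands freely, seal upwards.
- spout_seal (a point): The black seal in the top face of that same spout: on its axis, 70 mm above its foot.
- spout: That same spout as a body; origin at the centre of its foot.
- place_center (a point): The free place in the row: a white disc 40 mm in diameter with a black edge, flush on the shelf top (40 mm above the counter). The point is its centre. It may be any of the four places; the four lie 68 mm apart in a straight line along the shelf's y axis, the other three occupied by standing spouts.
- shelf: Low stainless service shelf, fixed to the counter: top 120 mm (its x) by 300 mm (its y, the direction of the row), 40 mm high. Origin under its centre at counter level; the row runs along its middle line (x = 0). It may stand turned.
- lens_grip (a point): The hand lens (round reading lens with a straight battery handle), lying flat on the counter, 173 mm long, about 0.13 kg. This point is inside the blue handle at the balance point of the whole lens, 10 mm above its flat underside. x points along the handle towards the glass, z up. The handle has a rectangular section, 16 mm wide (its y) and 20 mm high, and runs from 78 mm behind this point to 16 mm ahead of it.
- lens_glass (a point): Centre of the round glass of the hand lens, 60 mm ahead of the grip point along the handle and 6 mm above the underside (so 4 mm lower than the grip point). Black rim 76 mm in outer diameter, 12 mm thick; the glass is level when z (its own upward axis) is vertical.
- lens: The whole hand lens; origin on its underside, 10 mm below the grip point, axes as the grip point's.
- collar: Red stop collar (28 mm in diameter, 12 mm high) clamped on the upright column of the work lamp; it marks the focal height of the lens. Origin at its centre, half-way up; z up. Fixed.
- lamp: LED work lamp standing fixed on the counter beyond the shelf's far long side: round grey foot 110 mm in diameter, vertical column 12 mm in diameter, small head 300 to 330 mm above the counter that reaches about 65 mm from the column towards the shelf. Origin at the centre of the foot, at counter level.
- row_a_mid (a point): Tap spout like the others, already standing in the row on the shelf (70 mm tall, tube 24 mm diameter). The point is on its axis, 35 mm above its foot. Bystander: leave it standing where it is.
- row_a: The spout of that name as a body; origin at the centre of its foot.
- row_b_mid (a point): Tap spout like the others, already standing in the row on the shelf (70 mm tall, tube 24 mm diameter). The point is on its axis, 35 mm above its foot. Bystander: leave it standing where it is.
- row_b: The spout of that name as a body; origin at the centre of its foot.
- row_c_mid (a point): Tap spout like the others, already standing in the row on the shelf (70 mm tall, tube 24 mm diameter). The point is on its axis, 35 mm above its foot. Bystander: leave it standing where it is.
- row_c: The spout of that name as a body; origin at the centre of its foot.
- glass_a: Empty beer glass, 66 mm in diameter, 130 mm tall, standing beyond the bar mat; origin at its foot. Bystander.
- beermats: Stack of square beer mats, 93 mm by 93 mm, 27 mm high; origin under its centre. Bystander.
- coupler: Steel keg coupler with a black-gripped lever, 115 mm tall, body 64 mm in diameter, lever reaching 125 mm to its own +y; origin at the centre of its foot. Bystander.
- tin: Small white jar with green cap, 60 mm in diameter, 60 mm tall; origin at its foot. Bystander.
- spanner: Steel spanner 170 mm long lying on the counter between the shelf and the robot; origin under its middle, x along it. Bystander.

How it is judged:
On the way:
1. the spout stands upright in the free place of the row and has been let go (horizontal distance between spout_mid and place_center below 0.01 m and angle between spout_mid's own z axis and vertical below 0.12 rad and z of spout_mid in the frame of shelf between 0.067 and 0.083 m and contact force between the fingers and spout below 0.1 N), for 0.3 s.
At the end, for the whole second after the job is handed in: Spout released and upright (0.12 rad), within 10 mm of the free place; row upright. Lens held by its handle, still, level (0.12 rad), glass within 12 mm sideways of the seal and 8 mm of the collar's mid-height, touching neither shelf, lamp nor spouts (all of step 1 and linear speed of each of spout, lens below 0.02 m/s and horizontal distance between lens_glass and spout_seal below 0.012 m and z of lens_glass in the frame of collar between -0.008 and 0.008 m and angle between each of lens_glass, row_a_mid, row_b_mid, row_c_mid's own z axis and vertical below 0.12 rad and contact force between the fingers and lens above 1 N and distance between the grasp point and lens_glass above 0.04 m and angular speed of lens below 0.2 rad/s and contact force between lens and shelf below 0.1 N and contact force between lens and lamp below 0.1 N and contact force between lens and collar below 0.1 N and contact force between lens and spout below 0.1 N and contact force between lens and row_a below 0.1 N and contact force between lens and row_b below 0.1 N and contact force between lens and row_c below 0.1 N); the arm keeps its last pose, push and grip.
It fails at once if a spout of the row is shoved (over 20 mm) or knocked over (distance of any of row_a_mid, row_b_mid, row_c_mid from where it was at the start of the episode above 0.02 m or angle between any of row_a_mid, row_b_mid, row_c_mid's own z axis and vertical above 0.35 rad).
It fails at once if the lens is knocked against a spout or the lamp (over 1 N) (contact force between lens and spout above 1 N or contact force between lens and lamp above 1 N or contact force between lens and collar above 1 N or contact force between lens and row_a above 1 N or contact force between lens and row_b above 1 N or contact force between lens and row_c above 1 N).
It fails at once if another thing on the counter is moved by more than 30 mm (distance of any of glass_a, beermats, coupler, tin, spanner from where it was at the start of the episode above 0.03 m).
It also fails if it takes over 48 s, if anything falls off the work surface, if the arm or the gripper's body presses on something with over 40 N, if the wrist force passes 120 N, or if a joint passes its speed limit or range.

ROBOT

A 6-joint arm with a two-finger parallel gripper is mounted at the origin on the work surface. World frame = base frame: x ahead of the robot, y to its left, z up, the work surface at z = 0. Lengths are in m, angles in rad, forces in N, time in s.
With the tool pointing down it reaches from about 0.35 to 0.975 m from the base axis. Payload 7.1 kg.
Tool frame: the origin (TCP) lies at the very end of the fingers, on their centre line; the grasp point (between the pads) lies bot.grip_point_offset behind it (bot.grip_point_offset is the distance from the TCP to the grasp point, in m); z points along the fingers, y is the line along which they close (so a half turn about z gives the same grasp; the last joint's range is limited). The gripper opens to 88 mm and grips with 3 to 60 N. Pads are 20 mm wide; open, the fingers measure 115 mm over their backs; the gripper's body (75 mm by 178 mm) begins 61 mm behind the grasp point.
Start: joints at [1.214, 0.423, 1.63, -0, 1.089, -0.019], TCP at [0.207, 0.59, 0.223] pointing down, gripper open.
Joint ranges: [-3, 3], [-0.9, 2.11], [0.09, 2.58], [-1.31, 4.45], [0.11, 2.69], [-2.54, 2.54]. Speed limits (rad/s): [2.39, 2.39, 3.01, 3.14, 3.14, 3.14].

INTERFACE

Orientations are given as a unit quaternion [x, y, z, w].
In Python, from plant import bot gives the robot as it stands. The module is installed in compiled form; this text tells all that it offers.
- The arm moves only by the tool servo_tool, never from a script. Its argument "moves" is a list of rows, each a list of 3 entries, a list of its own where there are three numbers: the opening in per cent of the stroke, from 0 (shut) to 100 (fully open), then the shift along the world's x, y, z normalised to -1 to 1, where 1 is 0.15 m, then the turn about the world's z normalised to -1 to 1, where 1 is 180 degrees. In form: [[grip, [x, y, z], turn], ...]. A call has 1 to 10 rows; each row shifts and turns the commanded pose from where the row before left it; what a row does not reach is not made up. A row lasts 1/10 s, in which the tool goes at most 50 mm and 8.59 degrees, less where a joint would pass 70% of its speed; a pose out of reach is approached as far as the arm can. A call with a number of a shift or a turn outside -1 to 1 is refused whole. A call with a gripper value outside its range is refused whole. The fingers move at their own pace and stop on an object; "squeeze" is the grip in N (left out, the last holds). Time passes only in rows, so rows that do not move let the fingers close. It gives the time, the measured TCP pose, the force, the opening and the grip force at its end, in the units of the state.
- bot.sense(): the state, without advancing time (a new reading comes with each control period).
- bot.camera(name): name is "scene" or "side" or "wrist"; returns a dict with "color" (400x640x3 uint8, red, green, blue), "depth" (400x640 float32, m along the optical axis (not along the pixel's ray), 0 where there is no reading), "camera_matrix" (3x3 intrinsics, pixels), "dist_coeffs" ([k1, k2, p1, p2, k3] as OpenCV has them; the pictures are not rectified), "world_from_camera" (4x4, takes a point from camera to world coordinates). Camera axes: x right, y up, looking along -z (the intrinsics and any distortion apply to the point x, -y, -z); pixel columns grow to the right and rows downward; lengths in m; the calibration is good to about 2 mm. A picture is of the moment at which its call begins.
- bot.finish_job(): hands the job in; it is judged then, once.
The state is a dict: "time_s": time; "joint_positions": joint angles; "qd": joint speeds; "joint_efforts": joint torques, N m; "tcp_pos": TCP position; "orientation": TCP orientation; "contact_force": force on the tool from outside, world axes, zero at the start; "ft_torque": the same for the moment, N m; "grip_width": opening from 0.0 (shut) to 1.0 (fully open); "finger_force": force on a finger pad.
Only numpy, scipy, OpenCV 4.12 (cv2) and the standard library are available. Lean on these libraries where they do the work, as an engineer would, in place of code of your own. Each camera call takes 0.05 s, during which the arm holds its last target. There are 200 camera calls.

## Working session

There is one attempt and no reset: what is moved stays moved. The work goes in short steps, Python scripts to look and compute and a tool call to move; the robot and the scene stay as the last step left them, time stands still between calls to the robot, and variables do not carry over. Pictures are saved under pics/ and viewed, at most 10 in all, crops included, and the job is handed in when it is done.

Besides the shell and the picture viewer there is one more tool, called after ">>>" as name([rows], argument=value, ...), one row to a line, values as JSON. servo_tool: Moves the arm, as the interface text tells. Its arguments: {"type":"object","properties":{"moves":{"type":"array"},"squeeze":{"type":"number"}},"required":["moves"]}

```bash
mkdir -p pics; cat > h.py <<'E'
import numpy as np, cv2
from plant import bot
def grab(n):
    c=bot.camera(n); np.savez('pics/'+n+'.npz',**{k:np.asarray(v) for k,v in c.items()}); return c
def cloud(c):
    h,w=c['depth'].shape; u,v=np.meshgrid(np.arange(w),np.arange(h))
    p=cv2.undistortPoints(np.stack([u,v],-1).reshape(-1,1,2).astype(float),np.array(c['camera_matrix']),np.array(c['dist_coeffs'])).reshape(h,w,2)
    d=c['depth'].astype(float)
    P=np.stack([p[...,0]*d,-p[...,1]*d,-d],-1); T=np.array(c['world_from_camera'])
    W=P@T[:3,:3].T+T[:3,3]; W[d==0]=np.nan; return W
def ray(c,uv,z):
    p=cv2.undistortPoints(np.array(uv,float).reshape(-1,1,2),np.array(c['camera_matrix']),np.array(c['dist_coeffs'])).reshape(-1,2)
    T=np.array(c['world_from_camera']); d=np.c_[p[:,0],-p[:,1],-np.ones(len(p))]@T[:3,:3].T
    return T[:3,3]+d*((z-T[2,3])/d[:,2])[:,None]
def save(c,n): cv2.imwrite('pics/'+n+'.png',cv2.cvtColor(c['color'],cv2.COLOR_RGB2BGR))
E
python3 - <<'E'
from h import *
for n in ['scene','side','wrist']:
    c=grab(n); save(c,n+'0'); print(n,np.round(c['world_from_camera'],3).tolist(),np.round(c['camera_matrix'],1).tolist())
a=[cv2.imread(f'pics/{n}0.png') for n in ['scene','side']]
print(bot.sense(),bot.grip_point_offset)
E
```

```text
scene [[-0.338, -0.632, 0.698, 1.332], [0.941, -0.213, 0.263, 0.266], [-0.017, 0.746, 0.666, 0.897], [0.0, 0.0, 0.0, 1.0]] [[494.3, 0.0, 320.2], [0.0, 494.3, 203.3], [0.0, 0.0, 1.0]]
side [[-0.978, 0.152, -0.142, 0.408], [-0.207, -0.65, 0.732, 0.802], [0.019, 0.745, 0.667, 0.889], [0.0, 0.0, 0.0, 1.0]] [[415.0, 0.0, 319.8], [0.0, 415.0, 204.0], [0.0, 0.0, 1.0]]
wrist [[0.331, -0.908, -0.256, 0.138], [0.944, 0.318, 0.092, 0.615], [-0.002, -0.272, 0.962, 0.385], [0.0, 0.0, 0.0, 1.0]] [[291.2, 0.0, 323.6], [0.0, 291.2, 198.0], [0.0, 0.0, 1.0]]
{'time_s': 0.15, 'joint_positions': array([ 1.21396790e+00,  4.23727659e-01,  1.63051100e+00, -3.21232133e-05,
        1.08859659e+00, -1.90025709e-02]), 'qd': array([ 0.00259698, -0.00073432, -0.00258919, -0.00068463, -0.00163888,
        0.00140673]), 'joint_efforts': array([ 3.69628888e-04, -5.44981241e+01, -2.73924834e+01,  6.44499832e-02,
        2.04271363e-02, -7.82142956e-05]), 'tcp_pos': array([0.20697958, 0.58926573, 0.22204268]), 'orientation': array([ 1.68103466e-01,  9.85769161e-01, -6.13018583e-04, -1.02090562e-04]), 'contact_force': array([-0.06765593, -0.57199345,  0.81792617]), 'ft_torque': array([ 0.05917334,  0.02474588, -0.00858115]), 'finger_force': 0.0, 'grip_width': 0.9990241401302561} 0.0187
```

View pics/scene0.png

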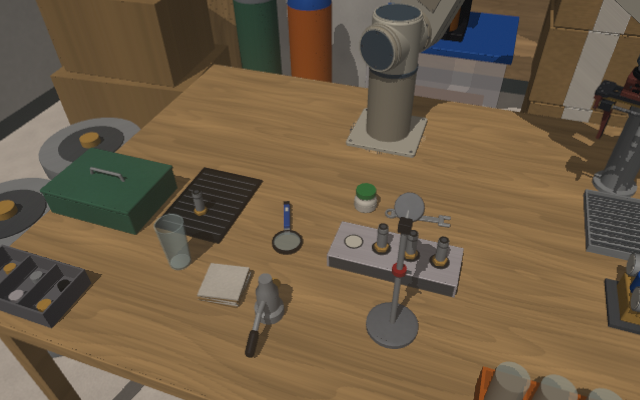

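View pics/side0.png

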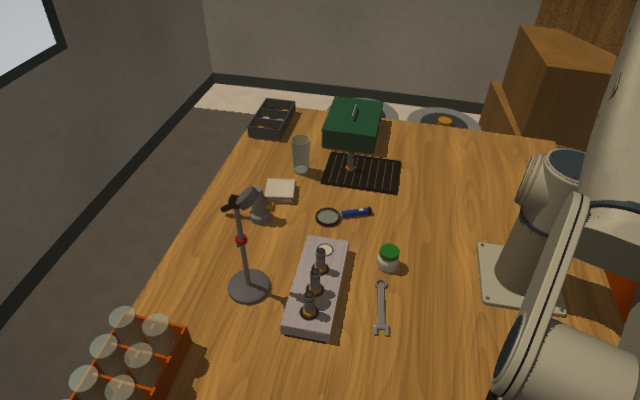

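The scene view shows the spout on the mat at (200,203), and the white disc at (354,241) at the row's −y end. The row spouts are at (382,238), (413,245) and (442,252), the lens rim at (287,241) with its blue handle at (287,215), and the collar at (399,269). In the side view they are at about (351,162), (325,250), (320,258), (315,280), (309,305), (328,217), (357,213) and (240,240).

```bash
cat > m.py <<'E'
from h import *
S={n:dict(np.load(f'pics/{n}.npz')) for n in ['scene','side']}
box={'scene':dict(spout=(185,185,215,222),lens=(265,195,308,258),disc=(338,228,370,254),col=(388,258,412,280)),
'side':dict(spout=(340,148,362,178),lens=(310,200,380,232),disc=(312,238,340,258),col=(230,230,250,250))}
for n,c in S.items():
    W=cloud(c); hsv=cv2.cvtColor(c['color'],cv2.COLOR_RGB2HSV)
    H,Sa,V=[hsv[...,i].astype(int) for i in range(3)]
    def inb(k):
        x0,y0,x1,y1=box[n][k]; m=np.zeros(H.shape,bool); m[y0:y1,x0:x1]=1; return m
    z=W[...,2]
    # spouts: points in the top part
    for nm,m,zz in [('spout',inb('spout'),.006)]:
        q=W[m&(z>zz+.02)]; t=W[m&(z>zz+.066)]
        print(n,nm,len(q),np.round(np.nanmedian(q,0),4),'top',len(t),np.round(t.mean(0),4),t[:,2].max())
    R=(z>.104)&(z<.116)&(W[...,0]>.4)&(W[...,0]<.8)&(W[...,1]>-.2)&(W[...,1]<.4)
    k,l,st,ce=cv2.connectedComponentsWithStats(R.astype(np.uint8))
    for i in range(1,k):
        if st[i,4]>15: print(n,'blob z.11',st[i,4],np.round(ce[i]),np.round(W[l==i].mean(0),4))
    blue=inb('lens')&(H>105)&(H<130)&(Sa>120)
    q=ray(c,np.argwhere(blue)[:,::-1],.020); print(n,'blue',len(q),q.mean(0).round(4))
    q=W[blue];print('  cloud',np.nanmean(q,0).round(4),q[:,2].max())
    (cx,cy),vec,ctr=cv2.PCACompute2(q[q[:,2]>.015][:,:2].astype(np.float32),None)[0][0],cv2.PCACompute2(q[q[:,2]>.015][:,:2].astype(np.float32),None)[1],0
    print('  axis',vec[0])
    rim=inb('lens')&(z>.009)&(z<.016)&(V<70)&~blue
    q=W[rim][:,:2]; 
    A=np.c_[2*q,np.ones(len(q))]; s=np.linalg.lstsq(A,(q**2).sum(1),rcond=None)[0]; print(n,'rim',len(q),s[:2],np.sqrt(s[2]+s[0]**2+s[1]**2))
    wh=inb('disc')&(V>150)&(Sa<60)&(abs(z-.04)<.006)
    dd=cv2.connectedComponentsWithStats(((V>175)&inb('disc')).astype(np.uint8)); i=1+dd[2][1:,4].argmax()
    print(n,'disc',dd[2][i],ray(c,[dd[3][i]],.04).round(4))
    red=inb('col')&((H<6)|(H>172))&(Sa>140); q=W[red]; print(n,'col',len(q),np.nanmean(q,0).round(4),np.nanpercentile(q[:,2],[2,98]).round(4))
    sh=(abs(z-.04)<.004)&(W[...,0]>.4)&(W[...,0]<.85)&(W[...,1]>-.2)&(W[...,1]<.4)
    k,l,st,ce=cv2.connectedComponentsWithStats(sh.astype(np.uint8)); i=1+st[1:,4].argmax()
    r=cv2.minAreaRect(W[l==i][:,:2].astype(np.float32)); print(n,'shelf',r)
    for k,zz in [('glass',.12)]: pass
E
python3 m.py
```

```text
scene spout 177 [ 0.5378 -0.3718  0.0591] top 49 [ 0.5322 -0.3746  0.0757] 0.08016775068730986
scene blob z.11 75 [383. 227.] [0.5371 0.1173 0.1092]
scene blob z.11 72 [413. 234.] [0.537  0.1863 0.109 ]
scene blob z.11 80 [444. 241.] [0.5351 0.2527 0.109 ]
scene blob z.11 149 [265. 280.] [ 0.7656 -0.0711  0.1123]
scene blob z.11 25 [395. 295.] [0.7149 0.1876 0.1099]
scene blue 84 [ 0.4919 -0.146   0.02  ]
  cloud [ 0.4913 -0.1463  0.0194] 0.022998048016295347
  axis [0.9187756  0.39478004]
scene rim 130 [ 0.56035481 -0.11583422] 0.03532767312514874Traceback (most recent call last):
  File "m.py", line 28, in <module>
    dd=cv2.connectedComponentsWithStats(((V>175)&inb('disc')).astype(np.uint8)); i=1+dd[2][1:,4].argmax()
                                                                                     ~~~~~~~~~~~~~~~~~~^^
ValueError: attempt to get argmax of an empty sequence
```

```bash
python3 -c "
import cv2
a=cv2.imread('pics/scene0.png')[180:300,160:480];b=cv2.imread('pics/side0.png')[130:350,200:420]
a=cv2.resize(a,None,fx=2.5,fy=2.5,interpolation=cv2.INTER_CUBIC);cv2.imwrite('pics/crop1.png',a)"
```

```text
(no output)
```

View pics/crop1.png

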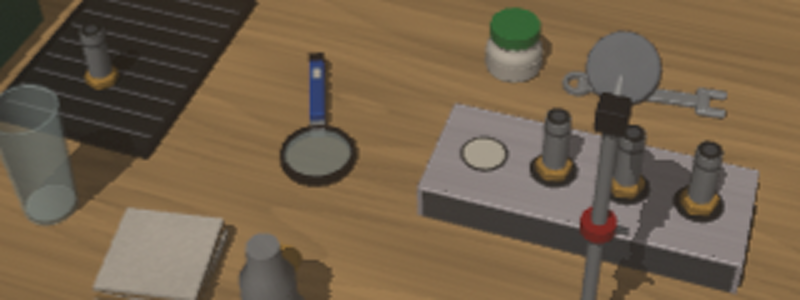

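The crop shows the disc as a cream circle with a dark edge at crop (484,153). It can be separated from the shelf by its hue.

```bash
python3 - <<'E'
s=open('m.py').read()
s=s.replace("((V>175)&inb('disc'))","((c['color'][...,0].astype(int)-c['color'][...,2]>8)&inb('disc')&(abs(z-.04)<.008))")
open('m.py','w').write(s)
E
python3 m.py
```

```text
scene spout 177 [ 0.5378 -0.3718  0.0591] top 49 [ 0.5322 -0.3746  0.0757] 0.08016775068730986
scene blob z.11 75 [383. 227.] [0.5371 0.1173 0.1092]
scene blob z.11 72 [413. 234.] [0.537  0.1863 0.109 ]
scene blob z.11 80 [444. 241.] [0.5351 0.2527 0.109 ]
scene blob z.11 149 [265. 280.] [ 0.7656 -0.0711  0.1123]
scene blob z.11 25 [395. 295.] [0.7149 0.1876 0.1099]
scene blue 84 [ 0.4919 -0.146   0.02  ]
  cloud [ 0.4913 -0.1463  0.0194] 0.022998048016295347
  axis [0.9187756  0.39478004]
scene rim 130 [ 0.56035481 -0.11583422] 0.03532767312514874
scene disc [338 228  32  26 826] [[0.5338 0.0486 0.04  ]]
scene col 117 [0.7176 0.1871 0.1855] [0.1787 0.1898]
scene shelf ((0.5359472036361694, 0.08027242124080658), (0.12356087565422058, 0.15981467068195343), 1.366810917854309)
side spout 102 [ 0.5307 -0.368   0.0565] top 23 [ 0.5315 -0.375   0.0748] 0.07798332699853538
side blob z.11 40 [258. 190.] [ 0.76   -0.0725  0.1121]
side blob z.11 56 [320. 251.] [0.5354 0.1197 0.1099]
side blob z.11 17 [245. 261.] [0.708  0.1904 0.1099]
side blob z.11 75 [314. 272.] [0.5352 0.1864 0.11  ]
side blob z.11 82 [308. 295.] [0.5339 0.2554 0.11  ]
side blue 73 [ 0.4839 -0.1428  0.02  ]
  cloud [ 0.484  -0.1449  0.0181] 0.023803169853916062
  axis [0.9306692 0.365862 ]
side rim 110 [ 0.51974636 -0.12743841] 0.055224599517040625
side disc [312 238  28  20 458] [[0.5342 0.0385 0.04  ]]
side col 46 [0.7113 0.1932 0.1882] [0.184  0.1955]
side shelf ((0.5359140038490295, 0.1527409702539444), (0.12074518203735352, 0.3009610176086426), 0.8590695261955261)
```

```bash
python3 - <<'E'
from h import *
P=np.concatenate([cloud(dict(np.load(f'pics/{n}.npz'))).reshape(-1,3) for n in ['scene','side']])
P=P[np.isfinite(P).all(1)]
d=P[:,:2]-[.532,-.375]; m=(np.hypot(*d.T)<.2)&(P[:,2]>.025); Q=P[m]
import collections
g=collections.defaultdict(list)
for p in Q: g[(int(p[0]//.03)*3,int(p[1]//.03)*3)].append(p[2])
for k in sorted(g):
    if len(g[k])>4: print(k,len(g[k]),round(max(g[k]),3),end='; ')
m=(P[:,2]>.25)&(P[:,2]<.36)&(P[:,0]>.5)&(P[:,0]<.85)&(abs(P[:,1]-.19)<.15); print('\nhead',P[m].min(0),P[m].max(0))
m=(P[:,2]>.06)&(P[:,2]<.16)&(abs(P[:,0]-.715)<.04)&(abs(P[:,1]-.19)<.04); print('col',P[m].min(0),P[m].max(0),np.median(P[m],0))
E
```

```text
(45, -57) 68 0.086; (45, -54) 86 0.084; (45, -51) 199 0.085; (48, -60) 6 0.083; (48, -57) 105 0.086; (48, -54) 107 0.085; (48, -51) 293 0.087; (51, -60) 20 0.083; (51, -57) 110 0.086; (51, -54) 112 0.084; (51, -51) 312 0.085; (51, -39) 219 0.08; (54, -60) 16 0.087; (54, -57) 115 0.087; (54, -54) 115 0.085; (54, -51) 298 0.084; (54, -39) 66 0.075; (57, -57) 109 0.085; (57, -54) 124 0.087; (57, -51) 320 0.085; (60, -57) 71 0.087; (60, -54) 122 0.087; (60, -51) 330 0.087; (63, -57) 8 0.083; (63, -54) 194 0.086; (63, -51) 378 0.085; (66, -54) 22 0.083; (66, -51) 20 0.081; (66, -39) 86 0.13; (66, -36) 256 0.132; (66, -33) 225 0.131; (69, -39) 176 0.133; (69, -36) 12 0.129; (69, -33) 564 0.131; (72, -39) 6 0.129; (72, -36) 136 0.131; (72, -33) 132 0.128; 
head [0.65908342 0.16139759 0.2504474 ] [0.72522845 0.21538995 0.34043366]
col [0.70402217 0.18131528 0.06006367] [0.7184536  0.19433175 0.15925318] [0.71374868 0.18966781 0.11166573]
```

>>> servo_tool([
  [100, [0.087, -0.257, 0], -0.0155],
  [100, [0.087, -0.257, 0], -0.0155],
  [100, [0.087, -0.257, 0], -0.0155],
  [100, [0.087, -0.257, 0], -0.0155],
  [100, [0.087, -0.257, 0], -0.0155],
  [100, [0.087, -0.257, 0], -0.0155],
  [100, [0.087, -0.257, 0], -0.0155],
  [100, [0.087, -0.257, 0], -0.0155],
  [100, [0.087, -0.257, 0], -0.0155],
  [100, [0.087, -0.257, 0], -0.0155],
])

```text
time_s: 1.15
tcp_pos: [0.3377, 0.2026, 0.2227]
orientation: [0.401, 0.916, 0.0, 0.0]
contact_force: [0.8, 0.7, -0.1]
grip_width: 0.999
finger_force: 0.0
```

>>> servo_tool([
  [100, [0.087, -0.257, 0], -0.0155],
  [100, [0.087, -0.257, 0], -0.0155],
  [100, [0.087, -0.257, 0], -0.0155],
  [100, [0.087, -0.257, 0], -0.0155],
  [100, [0.087, -0.257, 0], -0.0155],
  [100, [0.087, -0.257, 0], -0.0155],
  [100, [0.087, -0.257, 0], -0.0155],
  [100, [0.087, -0.257, 0], -0.0155],
  [100, [0.087, -0.257, 0], -0.0155],
  [100, [0.087, -0.257, 0], -0.0155],
])

```text
time_s: 2.15
tcp_pos: [0.4682, -0.1831, 0.2226]
orientation: [0.611, 0.792, 0.0, -0.0]
contact_force: [0.6, 0.2, 0.1]
grip_width: 1.003
finger_force: 0.0
```

```bash
python3 - <<'E'
from h import *
s=bot.sense(); print(s['time_s'],s['tcp_pos'],s['orientation'],s['joint_positions'])
c=grab('wrist'); save(c,'w1')
E
```

```text
2.15 [ 0.46821443 -0.18310626  0.22258405] [ 6.10785198e-01  7.91796334e-01  8.78506763e-06 -8.51328041e-05] [-3.96497256e-01  2.43869134e-01  1.89609645e+00  7.22195896e-05
  1.00178707e+00 -6.53228736e-01]
```

View pics/w1.png

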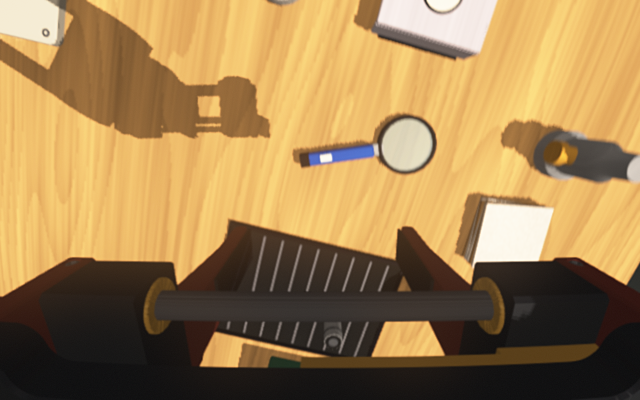

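The wrist view shows the lens with its rim centre at (407,144) and its handle from (302,159) to (378,150). The spout top is at about (333,340), and the disc is partly visible at (442,0).

```bash
python3 - <<'E'
from h import *
c=dict(np.load('pics/wrist.npz')); hsv=cv2.cvtColor(c['color'],cv2.COLOR_RGB2HSV); H,S,V=[hsv[...,i].astype(int) for i in range(3)]
m=np.zeros(H.shape,np.uint8); m[105:185,370:445]=1; m=m*(V<70)
k,l,st,ce=cv2.connectedComponentsWithStats(m); i=1+st[1:,4].argmax(); print(st[i])
cn=max(cv2.findContours((l==i).astype(np.uint8),0,1)[0],key=cv2.contourArea); 
q=ray(c,cn.reshape(-1,2),.010)[:,:2]; (x,y),r=cv2.minEnclosingCircle(q.astype(np.float32)); print('rim',x,y,r)
A=np.c_[2*q,np.ones(len(q))]; s=np.linalg.lstsq(A,(q**2).sum(1),rcond=None)[0]; print(s[:2],np.sqrt(s[2]+s[0]**2+s[1]**2))
b=np.zeros(H.shape,bool); b[130:180,290:390]=1; b&=(H>105)&(H<130)&(S>120)
q=ray(c,np.argwhere(b)[:,::-1],.02)[:,:2]; mu,v=cv2.PCACompute(q.astype(np.float32),None); t=(q-mu)@v[0]
print('blue',len(q),mu,v[0],np.percentile(t,[1,99])); g=np.array([s[0],s[1]])-mu[0]; print('ang',np.degrees(np.arctan2(g[1],g[0])),np.degrees(np.arctan2(v[0,1],v[0,0])))
print('spout top',ray(c,[[332,343],[332,330]],.076))
E
```

```text
[424 122  11  25  34]
rim 0.5852665901184082 -0.09768002480268478 0.016950570046901703
[ 0.56403049 -0.11710654] 0.032914734116377534
blue 510 [[ 0.48784927 -0.14835322]] [0.921456   0.38848263] [-0.044918    0.03398946]
ang 22.301600454968188 22.860117
spout top [[ 0.53281717 -0.38238395  0.076     ]
 [ 0.52739059 -0.36244805  0.076     ]]
```

>>> servo_tool([
  [100, [0.087, -0.257, 0], -0.0155],
  [100, [0.087, -0.257, 0], -0.0155],
  [100, [0.087, -0.257, 0], -0.0155],
  [100, [0.087, -0.257, 0], -0.0155],
  [100, [0.04, -0.2, 0], -0.0155],
])

```text
time_s: 2.7
tcp_pos: [0.5269, -0.3677, 0.2224]
orientation: [0.702, 0.712, -0.0, 0.0]
contact_force: [0.5, -0.5, 0.6]
grip_width: 0.998
finger_force: 0.0
```

```bash
python3 - <<'E'
from h import *
s=bot.sense(); print(s['time_s'],s['tcp_pos'],s['orientation'],s['joint_positions'])
c=grab('wrist'); W=cloud(c); print(c['world_from_camera'].round(3).tolist())
m=(abs(W[...,2]-.076)<.004)&(abs(W[...,0]-.532)<.03)&(abs(W[...,1]+.375)<.03)
k,l,st,ce=cv2.connectedComponentsWithStats(m.astype(np.uint8))
for i in range(1,k):
    if st[i,4]>10: print(st[i],ce[i],W[l==i].mean(0),ray(c,[ce[i]],.076))
save(c,'w2')
E
```

```text
2.7 [ 0.52694341 -0.36766281  0.22235407] [ 7.02426313e-01  7.11756451e-01 -1.26781072e-05  1.72609729e-04] [-6.27683492e-01  4.48908411e-01  1.58939704e+00 -8.63125331e-05
  1.10294974e+00 -6.40839485e-01]
[[1.0, -0.013, -0.004, 0.527], [0.013, 0.962, 0.273, -0.292], [-0.0, -0.273, 0.962, 0.385], [0.0, 0.0, 0.0, 1.0]]
[318 185  21  21 357] [327.93557423 194.79271709] [ 0.53270099 -0.37623652  0.076969  ] [[ 0.53271945 -0.37647469  0.076     ]]
```

View pics/w2.png

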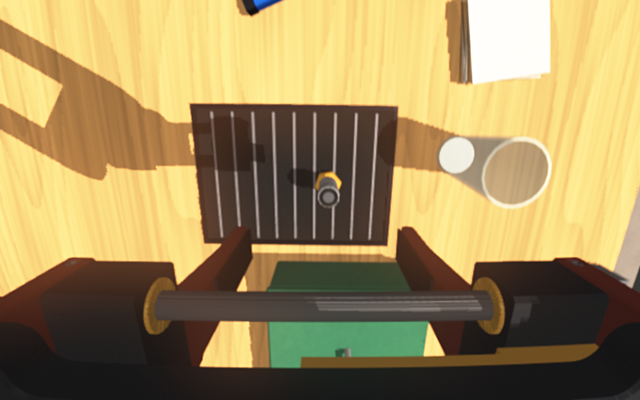

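The spout top is at (328,195), which casts to (0.5327, −0.3765). I'll centre over it, go down and grip.

>>> servo_tool([
  [100, [0.038, -0.059, -0.1], 0],
  [100, [0, 0, -0.2], 0],
  [100, [0, 0, -0.2], 0],
  [100, [0, 0, -0.2], 0],
  [100, [0, 0, -0.2], 0],
  [100, [0, 0, -0.2], 0],
  [100, [0, 0, -0.1], 0],
  [100, [0, 0, -0.055], 0],
  [100, [0, 0, 0], 0],
])

```text
time_s: 3.65
tcp_pos: [0.5318, -0.3741, 0.0339]
orientation: [0.702, 0.713, -0.0, -0.001]
contact_force: [0.3, -0.8, -0.9]
grip_width: 0.999
finger_force: 0.0
```

>>> servo_tool([
  [30, [0, 0, 0], 0],
  [20, [0, 0, 0], 0],
  [0, [0, 0, 0], 0],
  [0, [0, 0, 0], 0],
  [0, [0, 0, 0], 0],
  [0, [0, 0, 0], 0],
  [0, [0, 0, 0], 0],
  [0, [0, 0, 0], 0],
], squeeze=25)

```text
time_s: 4.45
tcp_pos: [0.532, -0.3744, 0.0344]
orientation: [0.702, 0.713, -0.0, -0.0]
contact_force: [0.1, -0.4, -0.8]
grip_width: 0.312
finger_force: 0.0
```

>>> servo_tool([
  [0, [0, 0, 0], 0],
  [0, [0, 0, 0], 0],
  [0, [0, 0, 0], 0],
  [0, [0, 0, 0], 0],
])

```text
time_s: 4.85
tcp_pos: [0.532, -0.3744, 0.0344]
orientation: [0.702, 0.713, -0.0, -0.0]
contact_force: [-0.7, 0.3, -0.3]
grip_width: 0.265
finger_force: 25.0
```

>>> servo_tool([
  [0, [0, 0, 0.1], 0],
  [0, [0, 0, 0.2], 0],
  [0, [0, 0, 0.25], 0],
  [0, [0, 0, 0.25], 0],
  [0, [0.01, 0.1, 0.13], 0],
  [0, [0.01, 0.2, 0], 0],
  [0, [0.01, 0.24, 0], 0],
  [0, [0, 0.24, 0], 0],
  [0, [0, 0.24, 0], 0],
  [0, [0, 0.24, 0], 0],
])

```text
time_s: 5.85
tcp_pos: [0.5363, -0.184, 0.175]
orientation: [0.702, 0.713, 0.0, 0.0]
contact_force: [0.5, -0.0, -0.9]
grip_width: 0.271
finger_force: 25.0
```

>>> servo_tool([
  [0, [0, 0.24, 0], 0],
  [0, [0, 0.24, 0], 0],
  [0, [0, 0.24, 0], 0],
  [0, [0, 0.24, 0], 0],
  [0, [0, 0.24, 0], 0],
  [0, [0, 0.2, 0], 0],
  [0, [0, 0.14, 0], 0],
  [0, [0, 0.06, 0], 0],
  [0, [0, 0, 0], 0],
])

```text
time_s: 6.75
tcp_pos: [0.5366, 0.0554, 0.1746]
orientation: [0.701, 0.713, 0.0, 0.0]
contact_force: [-0.2, -0.2, -0.2]
grip_width: 0.268
finger_force: 25.0
```

```bash
python3 - <<'E'
from h import *
s=bot.sense(); print(s['time_s'],s['tcp_pos'],s['orientation'],s['finger_force'])
c=grab('wrist'); save(c,'w3'); W=cloud(c)
for z0,z1 in [(.1,.116),(.175,.25)]:
    m=(W[...,2]>z0)&(W[...,2]<z1)&(abs(W[...,0]-.535)<.03)
    k,l,st,ce=cv2.connectedComponentsWithStats(m.astype(np.uint8))
    for i in range(1,k):
        if st[i,4]>30: print(st[i],W[l==i].mean(0).round(4), W[l==i][:,2].max())
E
```

```text
6.75 [0.53657786 0.05535439 0.17455837] [7.00950086e-01 7.13210237e-01 2.53762608e-04 2.64221311e-04] 24.999935925006866
[ 308   20   34   39 1011] [0.536  0.1836 0.1105] 0.11356588853726185
[309 118  31  33 773] [0.5369 0.1167 0.111 ] 0.1133745041674295
[ 273  226  102   66 5205] [0.5373 0.063  0.2097] 0.24330799020531224
[286 322   7  29 103] [0.5242 0.0498 0.2442] 0.24992468906872103
[355 322   7  29 110] [0.551  0.0502 0.244 ] 0.2499712434533531
```

View pics/w3.png

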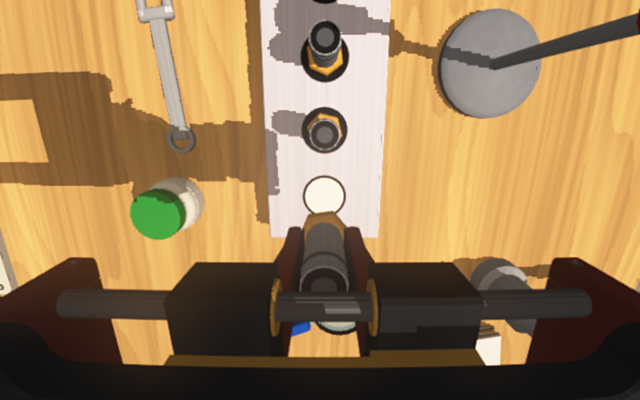

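The wrist view shows the free disc at (324,196) and the held spout with its seal at about (325,288), upright in the fingers.

```bash
python3 - <<'E'
from h import *
c=dict(np.load('pics/wrist.npz')); W=cloud(c); im=c['color'].astype(int)
m=np.zeros(im.shape[:2],np.uint8); m[172:222,300:350]=1
m*=((im[...,0]-im[...,2]>5)&(im.min(2)>150)).astype(np.uint8)
k,l,st,ce=cv2.connectedComponentsWithStats(m); i=1+st[1:,4].argmax(); print(st[i],ce[i],ray(c,[ce[i]],.04))
for y in range(262,300,5): print(y,W[y,325].round(4),im[y,325], W[y,312:340:9,2].round(3))
sl=W[275:300,300:350]; t=sl[...,2]; mm=(t>.2)&(t<.222); print('top',np.nanmean(sl[mm],0),mm.sum())
E
```

```text
[ 305  178   38   35 1066] [323.78517824 195.2467167 ] [[0.53783953 0.04922405 0.04      ]]
262 [0.538  0.0641 0.2136] [84 77 69] [0.212 0.214 0.213 0.207]
267 [0.538  0.063  0.2163] [89 82 75] [0.216 0.217 0.218 0.213]
272 [0.538  0.0606 0.2167] [42 34 29] [0.218 0.218 0.218 0.218]
277 [0.5381 0.0587 0.218 ] [49 42 38] [0.217 0.218 0.217 0.218]
282 [0.5381 0.0564 0.2185] [57 52 47] [0.218 0.218 0.217 0.218]
287 [0.5382 0.0533 0.2178] [57 51 48] [0.219 0.217 0.218 0.217]
292 [0.5373 0.0846 0.2685] [47 40 37] [0.268 0.269 0.269   nan]
297 [0.5373 0.0845 0.2706] [72 65 61] [0.27  0.271 0.27  0.27 ]
top [0.53791118 0.05520927 0.21741762] 844
```

>>> servo_tool([
  [0, [0, -0.019, -0.1], 0],
  [0, [0, 0, -0.15], 0],
  [0, [0, 0, -0.15], 0],
  [0, [0, 0, -0.15], 0],
  [0, [0, 0, -0.08], 0],
  [0, [0, 0, -0.04], 0],
  [0, [0, 0, -0.02], 0],
  [0, [0, 0, -0.01], 0],
  [0, [0, 0, 0], 0],
])

```text
time_s: 7.7
tcp_pos: [0.537, 0.0517, 0.0695]
orientation: [0.702, 0.713, 0.0, 0.0]
contact_force: [0.2, 0.3, -0.4]
grip_width: 0.271
finger_force: 25.0
```

```bash
python3 - <<'E'
from h import *
s=bot.sense(); print(s['time_s'],s['tcp_pos'],s['contact_force'])
for n in ['scene','side']:
    c=grab(n); W=cloud(c)
    m=(W[...,2]>.104)&(W[...,2]<.118)&(abs(W[...,0]-.537)<.02)&(W[...,1]>.02)&(W[...,1]<.3)
    k,l,st,ce=cv2.connectedComponentsWithStats(m.astype(np.uint8))
    for i in range(1,k):
        if st[i,4]>10: print(n,st[i],W[l==i].mean(0).round(4))
    if n=='side': save(c,'s2'); cv2.imwrite('pics/s2c.png',cv2.resize(cv2.imread('pics/s2.png')[210:330,260:380],None,fx=5,fy=5,interpolation=2))
E
```

```text
7.7 [0.53700432 0.05172411 0.06952018] [ 0.19611361  0.29431661 -0.41410436]
scene [378 223  11  10  76] [0.5376 0.1178 0.1093]
scene [408 230  11   9  71] [0.5368 0.1863 0.1091]
scene [438 237  12   9  84] [0.5359 0.2526 0.1093]
side [317 228  15  12  86] [0.5377 0.0554 0.1101]
side [316 248   9   8  56] [0.5356 0.1194 0.1096]
side [310 268  10  10  76] [0.5346 0.1866 0.11  ]
side [304 291  10  10  81] [0.534  0.2554 0.1101]
```

View pics/s2c.png

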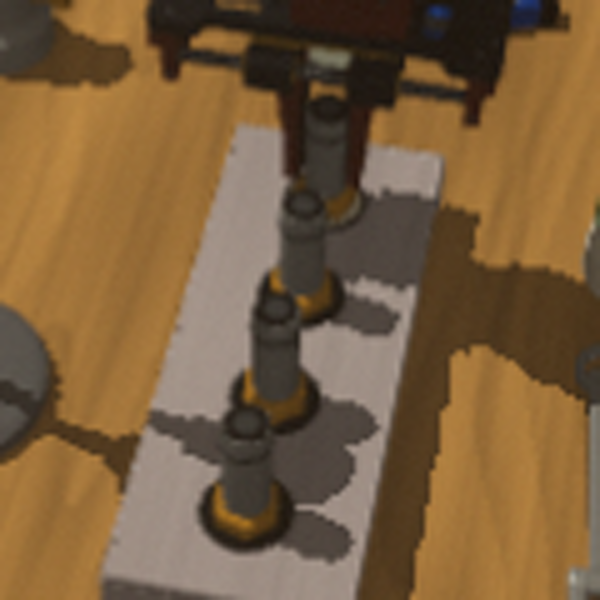

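The side crop shows the spout upright over the disc in line with the row. I'll lower it the last millimetre and release.

>>> servo_tool([
  [0, [0, 0, -0.007], 0],
  [0, [0, 0, 0], 0],
  [60, [0, 0, 0], 0],
  [60, [0, 0, 0], 0],
  [60, [0, 0, 0], 0],
  [60, [0, 0, 0], 0],
  [60, [0, 0, 0], 0],
  [60, [0, 0, 0], 0],
])

```text
time_s: 8.6
tcp_pos: [0.5365, 0.0518, 0.0678]
orientation: [0.702, 0.713, -0.0, -0.0]
contact_force: [0.3, -0.3, -0.5]
grip_width: 0.603
finger_force: 0.0
```

>>> servo_tool([
  [60, [0, 0, 0.05], 0],
  [60, [0, 0, 0.1], 0],
  [60, [0, 0, 0.2], 0],
  [60, [0, 0, 0.2], 0],
  [60, [0, 0, 0.2], 0],
  [60, [0, -0.2, 0.1], 0],
  [60, [0, -0.2, 0.1], 0],
  [60, [-0.05, -0.2, 0.1], 0],
  [60, [-0.05, -0.1, 0], 0],
  [60, [0, 0, 0], 0],
])

```text
time_s: 9.6
tcp_pos: [0.5204, -0.0545, 0.2255]
orientation: [0.702, 0.712, -0.0, -0.0]
contact_force: [0.0, 0.4, -0.2]
grip_width: 0.597
finger_force: 0.0
```

```bash
cat > row.py <<'E'
from h import *
s=bot.sense(); print(s['time_s'],s['tcp_pos'],s['orientation'],s['joint_positions'])
for n in ['wrist','scene','side']:
    c=grab(n); W=cloud(c)
    m=(W[...,2]>.104)&(W[...,2]<.116)&(abs(W[...,0]-.537)<.03)&(W[...,1]>.01)&(W[...,1]<.3)
    k,l,st,ce=cv2.connectedComponentsWithStats(m.astype(np.uint8))
    for i in range(1,k):
        if st[i,4]>10: print(n,st[i],W[l==i].mean(0).round(4))
    if n=='wrist':
        save(c,'w4')
        hsv=cv2.cvtColor(c['color'],cv2.COLOR_RGB2HSV); b=(hsv[...,0]>105)&(hsv[...,0]<130)&(hsv[...,1]>120)
        k,l,st,ce=cv2.connectedComponentsWithStats(b.astype(np.uint8)); print('blue',st[1:][st[1:,4]>100])
E
python3 row.py
```

```text
9.6 [ 0.52044655 -0.05446791  0.22545803] [ 7.02466677e-01  7.11716633e-01 -3.51980448e-05 -2.36596251e-05] [-1.27003105e-01  2.70758402e-01  1.85100811e+00 -3.19875970e-05
  1.01990647e+00 -1.40067867e-01]
wrist [331   0  27  19 399] [0.5365 0.1108 0.1103]
wrist [331  71  26  27 569] [0.5377 0.0484 0.111 ]
blue [[281 229  43  21 338]]
scene [350 217  10   9  74] [0.5378 0.0498 0.1092]
scene [378 223  11  10  73] [0.5373 0.1175 0.1094]
scene [408 230  11  10  73] [0.5372 0.1864 0.1093]
scene [438 237  12   9  81] [0.5355 0.2528 0.1093]
side [321 230   9   7  54] [0.5362 0.0522 0.1087]
side [316 248   9   8  56] [0.5357 0.1196 0.1096]
side [310 268  10  10  78] [0.5349 0.187  0.1102]
side [304 291  10  10  80] [0.5339 0.2549 0.1098]
```

View pics/w4.png

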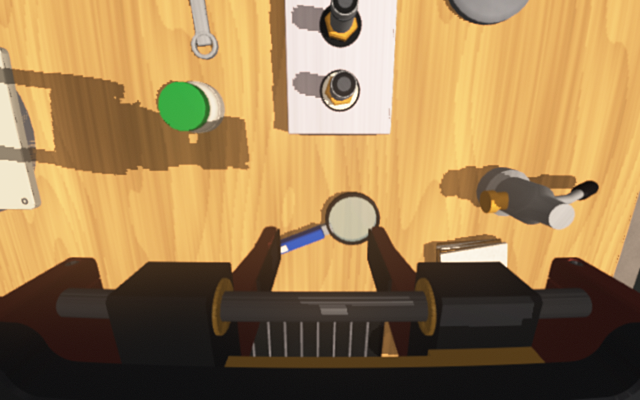

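The wrist view shows the spout standing inside the white disc at (340,88). All three cameras put its top at about (0.537, 0.050), in line with the row. Next I'll turn the tool across the lens handle above it.

>>> servo_tool([
  [60, [-0.011, -0.058, -0.03], -0.0378],
  [60, [-0.011, -0.058, -0.03], -0.0378],
  [60, [-0.011, -0.058, -0.03], -0.0378],
  [60, [-0.011, -0.058, -0.03], -0.0378],
  [60, [-0.011, -0.058, -0.03], -0.0378],
  [60, [-0.011, -0.058, -0.03], -0.0378],
  [60, [-0.011, -0.058, -0.03], -0.0378],
  [60, [-0.011, -0.058, -0.03], -0.0378],
  [60, [-0.011, -0.058, -0.03], -0.0378],
  [60, [-0.01, -0.057, -0.03], -0.0378],
])

```text
time_s: 10.75
tcp_pos: [0.5052, -0.1391, 0.1794]
orientation: [0.981, 0.196, -0.001, -0.0]
contact_force: [0.4, -0.0, 0.3]
grip_width: 0.6
finger_force: 0.0
```

```bash
cat > lens.py <<'E'
from h import *
s=bot.sense(); q=s['orientation']; print(s['time_s'],s['tcp_pos'],'yang',np.degrees(2*np.arctan2(q[1],q[0]))-90)
c=grab('wrist'); save(c,'w5'); W=cloud(c); hsv=cv2.cvtColor(c['color'],cv2.COLOR_RGB2HSV); H,S,V=[hsv[...,i].astype(int) for i in range(3)]
b=((H>105)&(H<130)&(S>110)).astype(np.uint8)
k,l,st,ce=cv2.connectedComponentsWithStats(b); i=1+st[1:,4].argmax(); print(st[i])
r=ray(c,np.argwhere(l==i)[:,::-1],.02)[:,:2]; mu,v=cv2.PCACompute(r.astype(np.float32),None); t=(r-mu)@v[0]; w=(r-mu)@v[1]
print('blue',mu,np.degrees(np.arctan2(v[0,1],v[0,0])),np.percentile(t,[1,99]),np.percentile(w,[2,98]))
m=(W[...,2]>.006)&(W[...,2]<.016)&(abs(W[...,0]-.56)<.055)&(abs(W[...,1]+.117)<.055)&(V<110)
k,l,st,ce=cv2.connectedComponentsWithStats(m.astype(np.uint8)); i=1+st[1:,4].argmax(); print(st[i])
cn=max(cv2.findContours((l==i).astype(np.uint8),0,1)[0],key=cv2.contourArea)
r=ray(c,cn.reshape(-1,2),.011)[:,:2]; print('rim',cv2.minEnclosingCircle(r.astype(np.float32)))
E
python3 lens.py
```

```text
10.75 [ 0.50515782 -0.13907705  0.17935341] yang -67.33914055111143
[319 170  13  69 659]
blue [[ 0.48862723 -0.14774676]] 22.259472 [-0.04696496  0.03535474] [-0.00637216  0.00611776]
[292  95  67  68 705]
rim ((0.561351478099823, -0.11701222509145737), 0.03734771907329559)
```

View pics/w5.png

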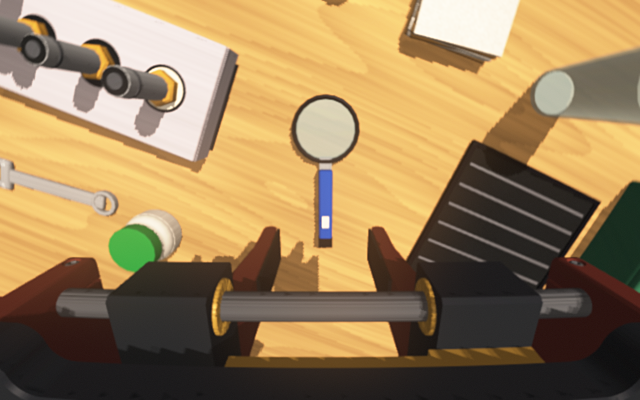

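The lens is centred between the fingers: rim at (325,129) and handle along column 325, casting to glass (0.5614, −0.1170) and grip point (0.506, −0.140). I'll go down and grip it.

>>> servo_tool([
  [60, [0.006, -0.007, -0.1], 0],
  [60, [0, 0, -0.2], 0],
  [60, [0, 0, -0.2], 0],
  [60, [0, 0, -0.2], 0],
  [60, [0, 0, -0.2], 0],
  [60, [0, 0, -0.15], 0],
  [60, [0, 0, -0.08], 0],
  [60, [0, 0, -0.039], 0],
  [60, [0, 0, 0], 0],
])

```text
time_s: 11.7
tcp_pos: [0.5061, -0.1406, 0.0047]
orientation: [0.98, 0.199, -0.0, -0.0]
contact_force: [-0.3, -0.6, 0.2]
grip_width: 0.606
finger_force: 0.0
```

>>> servo_tool([
  [0, [0, 0, 0], 0],
  [0, [0, 0, 0], 0],
  [0, [0, 0, 0], 0],
  [0, [0, 0, 0], 0],
  [0, [0, 0, 0], 0],
  [0, [0, 0, 0], 0],
  [0, [0, 0, 0], 0],
  [0, [0, 0, 0], 0],
  [0, [0, 0, 0], 0],
  [0, [0, 0, 0], 0],
], squeeze=35)

```text
time_s: 12.7
tcp_pos: [0.5062, -0.1412, 0.0054]
orientation: [0.98, 0.198, 0.0, 0.0]
contact_force: [-1.2, -0.3, 6.9]
grip_width: 0.18
finger_force: 35.0
```

>>> servo_tool([
  [0, [0, 0, 0.05], 0],
  [0, [0, 0, 0.1], 0],
  [0, [0, 0, 0.15], 0],
  [0, [0, 0, 0.2], 0],
  [0, [0, 0, 0.2], 0],
  [0, [0, 0, 0.2], 0],
  [0, [0, 0, 0.16], 0],
  [0, [0, 0, 0.1], 0],
  [0, [0, 0, 0.05], 0],
  [0, [0, 0, 0], 0],
])

```text
time_s: 13.7
tcp_pos: [0.5065, -0.1413, 0.188]
orientation: [0.98, 0.198, 0.001, 0.001]
contact_force: [0.3, -0.8, -0.8]
grip_width: 0.177
finger_force: 35.0
```

>>> servo_tool([
  [0, [-0.01, 0.06, 0], 0],
  [0, [-0.02, 0.14, 0], 0],
  [0, [-0.02, 0.14, 0], 0],
  [0, [-0.02, 0.14, 0], 0],
  [0, [-0.02, 0.14, 0], 0],
  [0, [-0.02, 0.14, 0], 0],
  [0, [-0.02, 0.14, 0], 0],
  [0, [-0.02, 0.14, 0], 0],
  [0, [-0.01, 0.07, 0], 0],
  [0, [0, 0, 0], 0],
])

```text
time_s: 14.7
tcp_pos: [0.4812, 0.0265, 0.1857]
orientation: [0.98, 0.199, -0.001, -0.0]
contact_force: [0.0, -0.8, -2.2]
grip_width: 0.172
finger_force: 35.0
```

```bash
cat > fin.py <<'E'
from h import *
s=bot.sense(); print(s['time_s'],s['tcp_pos'],s['finger_force'])
for n in ['wrist','scene','side']:
    c=grab(n); W=cloud(c); save(c,n+'_f'); hsv=cv2.cvtColor(c['color'],cv2.COLOR_RGB2HSV); H,S,V=[hsv[...,i].astype(int) for i in range(3)]
    z=W[...,2]
    m=(abs(z-.187)<.02)&(abs(W[...,0]-.5375)<.06)&(abs(W[...,1]-.05)<.06)
    if m.sum()>50:
        k,l,st,ce=cv2.connectedComponentsWithStats(m.astype(np.uint8)); i=1+st[1:,4].argmax(); P=W[l==i]
        r=P[np.hypot(P[:,0]-.5375,P[:,1]-.05)<.05]; A=np.c_[r[:,:2],np.ones(len(r))]; pl=np.linalg.lstsq(A,r[:,2],rcond=None)[0]
        print(n,'lens',st[i],r.mean(0).round(4),'slope',pl[:2].round(3),'z',np.percentile(r[:,2],[5,50,95]).round(4))
        d=m&(V<75); cn=cv2.convexHull(np.argwhere(d)[:,::-1].astype(np.int32)).reshape(-1,2)
        print('  circ',cv2.minEnclosingCircle(ray(c,cn,.191)[:,:2].astype(np.float32)))
    red=((H<6)|(H>172))&(S>140)&(abs(z-.187)<.015)&(abs(W[...,0]-.715)<.04); q=W[red]
    if len(q)>10: print(n,'col',len(q),q.mean(0).round(4),np.percentile(q[:,2],[2,50,98]).round(4))
E
python3 fin.py
```

```text
14.7 [0.48118987 0.02649284 0.18574816] 34.999900460243225
wrist lens [  253    69   142   199 17651] [0.5364 0.0501 0.1905] slope [-0.03  -0.014] z [0.1884 0.1897 0.1936]
  circ ((0.5200047492980957, 0.04089156910777092), 0.056857649236917496)
scene lens [339 172  35  37 861] [0.5364 0.05   0.1889] slope [-0.052 -0.015] z [0.1835 0.1887 0.1934]
  circ ((0.5220232009887695, 0.04412475973367691), 0.060887034982442856)
scene col 116 [0.7175 0.1872 0.1855] [0.178  0.1867 0.19  ]
side lens [311 199  40  24 648] [0.5337 0.0526 0.1884] slope [-0.013 -0.033] z [0.1834 0.1884 0.1923]
  circ ((0.525242805480957, 0.04545724019408226), 0.05256018787622452)
side col 43 [0.7115 0.1936 0.1887] [0.1838 0.1889 0.1953]
```

View pics/wrist_f.png

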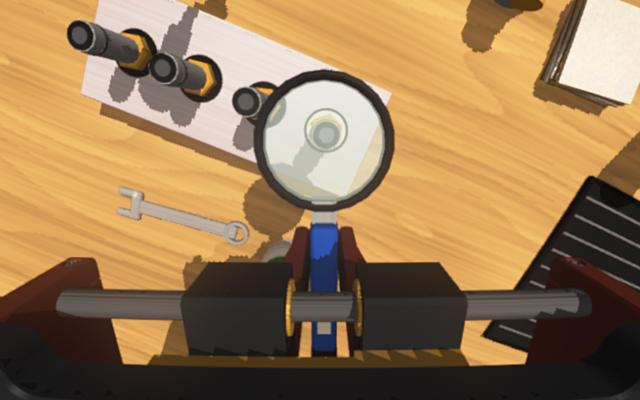

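The wrist view shows the spout centred behind the glass: lens ring centre at (325,140), seal at (325,131). I'll check the collar height by triangulating the red blob across two views, and the lens the same way.

```bash
python3 - <<'E'
from h import *
def tri(uv):
    A=np.zeros((3,3));b=np.zeros(3);R=[]
    for n,p in uv.items():
        c=dict(np.load(f'pics/{n}.npz')); o=c['world_from_camera'][:3,3]; d=ray(c,[p],0)[0]-o; d/=np.linalg.norm(d); M=np.eye(3)-np.outer(d,d); A+=M; b+=M@o; R.append((M,o))
    x=np.linalg.solve(A,b); return x.round(4),[np.linalg.norm(M@(x-o)).round(4) for M,o in R]
uv={}
for n,bx in {'scene':(385,255,415,285),'side':(228,228,252,252)}.items():
    c=dict(np.load(f'pics/{n}.npz')); h=cv2.cvtColor(c['color'],cv2.COLOR_RGB2HSV).astype(int); m=((h[...,0]<8)|(h[...,0]>170))&(h[...,1]>120)&(h[...,2]>50)
    k=np.zeros_like(m); k[bx[1]:bx[3],bx[0]:bx[2]]=1; p=np.argwhere(m&k)[:,::-1]; uv[n]=(p.min(0)+p.max(0))/2; print(n,p.min(0),p.max(0),p.mean(0))
print('collar',tri(uv))
E
```

```text
scene [392 263] [406 276] [398.4296875 270.78125  ]
side [236 235] [246 244] [240.92957746 239.50704225]
collar (array([0.7109, 0.1876, 0.1818]), [np.float64(0.0004), np.float64(0.0004)])
```

>>> servo_tool([
  [0, [0.012, 0, 0], 0],
  [0, [0, 0, 0], 0],
  [0, [0, 0, 0], 0],
  [0, [0, 0, 0], 0],
  [0, [0, 0, 0], 0],
])

```text
time_s: 15.35
tcp_pos: [0.4839, 0.0252, 0.1866]
orientation: [0.98, 0.198, 0.0, 0.0]
contact_force: [-0.5, -0.2, -0.8]
grip_width: 0.176
finger_force: 35.0
```

```bash
python3 - <<'E'
from h import *
for n,(x0,x1,y0,y1) in {'scene':(390,409,258,282),'side':(232,250,229,250)}.items():
    c=dict(np.load(f'pics/{n}.npz')); r=c['color'].astype(int); d=r[...,0]-r[...,1]; W=cloud(c)
    print(n); print(d[y0:y1,x0:x1]) 
    print((1000*W[y0:y1,(x0+x1)//2-1:(x0+x1)//2+2]).round().astype(int).reshape(y1-y0,-1))
E
```

```text
scene
[[10  9  9  9  9  9  8  6  2  3  2  2  3  3  4 11 22 26 25]
 [ 9  9  9 10 10 10  8  6  2  3  3  2  2  3  5  5  4  4  7]
 [10 10 10 10 10 10  8  5  2  3  3  3  3  3  6  6  4  4  4]
 [ 9  9  9  9 10 10  9  3  2  2  2  3  3  5  9  9  8  5  5]
 [ 9  9 10  9 11 18 27  6  2  3  3  3  3  6  9  8  9  9  9]
 [10 10 10 14 23 62 69 16  3  3  3  2  4  7 11 10  9  9  9]
 [10 10 15 42 87 85 60  2  2  4  3  3  5 22 33 24  9 10  9]
 [ 9 10 22 76 85 82 46  2  3  2  3  3  6 27 56 55 12 10 10]
 [ 9 15 42 87 87 81 46  2  2  2  3  3  9 40 60 74 38 10  9]
 [10 17 66 87 86 82 49  3  3  2  2  2 19 73 87 88 53  9  9]
 [ 9 15 59 88 87 88 64  6  3  3  2  3 32 87 88 87 59 11  8]
 [10 11 55 85 87 87 78 40 12 10 10 21 61 87 88 88 53  8  9]
 [ 8 13 51 71 86 87 88 88 83 72 76 88 87 87 88 83 52  4  6]
 [ 5 13 49 60 78 85 88 87 87 88 87 87 88 87 85 70 19  3  2]
 [ 4 13 42 57 63 77 86 85 88 88 88 87 86 84 72 35 10  2  2]
 [ 4 10 33 55 63 64 66 71 81 83 84 82 73 55 51 34 17  5  5]
 [ 4  3 10 37 62 65 67 68 68 66 66 63 59 53 47 25 13  9 11]
 [ 3  3  2 17 51 60 64 67 67 66 64 61 57 50 36  9  4  6  8]
 [ 4  4  3  4 
[... 10109 characters left out ...]
     709                  192                  164]
 [                 782                   58                   -1
                   711                  193                  162
                   710                  191                  159]
 [                 781                   62                   -1
                   713                  192                  156
                   710                  191                  156]
 [                 779                   67                    0
                   713                  192                  152
                   710                  193                  154]]<stdin>:5: RuntimeWarning: invalid value encountered in cast
```

Front top edge at about 0.188 and bottom edge at about 0.177 put the collar's mid-height near 0.1825, agreeing with the triangulation. The glass is at about 0.1867, so I'll lower it 4 mm.

>>> servo_tool([
  [0, [0, 0, -0.014], 0],
  [0, [0, 0, -0.013], 0],
  [0, [0, 0, 0], 0],
  [0, [0, 0, 0], 0],
  [0, [0, 0, 0], 0],
  [0, [0, 0, 0], 0],
  [0, [0, 0, 0], 0],
  [0, [0, 0, 0], 0],
])

```text
time_s: 16.15
tcp_pos: [0.4839, 0.0254, 0.1825]
orientation: [0.98, 0.198, 0.0, -0.0]
contact_force: [-0.5, -0.0, -1.2]
grip_width: 0.18
finger_force: 35.0
```

```bash
python3 fin.py | grep -v circ
```

```text
16.15 [0.48387491 0.02538224 0.18251396] 34.999725222587585
wrist lens [  253    69   142   208 17917] [0.5379 0.0484 0.1876] slope [-0.049 -0.022] z [0.1853 0.1866 0.1915]
scene lens [338 171  35  40 881] [0.5375 0.0489 0.1857] slope [-0.054 -0.018] z [0.1806 0.1855 0.1905]
scene col 116 [0.7175 0.1871 0.1853] [0.1778 0.1866 0.1897]
side lens [311 199  40  25 650] [0.5347 0.0522 0.1849] slope [-0.018 -0.038] z [0.1793 0.1847 0.1891]
side col 45 [0.7115 0.193  0.1881] [0.18   0.1885 0.1943]
```

```bash
python3 -c "
from plant import bot
print(bot.finish_job())"
```

```text
the job is handed in; nothing more can be done
None
```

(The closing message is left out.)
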